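# Tap half open, tea ball held under it on its tray

## Robot

A 6-joint arm with a two-finger parallel gripper is mounted at the origin on the work surface. World frame = base frame: x ahead of the robot, y to its left, z up, the work surface at z = 0. Lengths are in mm, angles in rad, forces in N, time in s.
With the tool pointing down it reaches from about 275 to 750 mm from the base axis. Payload 10.2 kg.
Tool frame: the origin (TCP) lies at the very end of the fingers, on their centre line; the grasp point (between the pads) lies 19 mm behind it (ctrl.tcp_to_grasp is the distance from the TCP to the grasp point, in mm); z points along the fingers, x is the direction in which the jaws open and shut, and the axes are right-handed (so a half turn about z gives the same grasp; the last joint's range is limited). The gripper opens to 85 mm and grips with 20 to 120 N. Pads are 22 mm wide; open, the fingers measure 114 mm over their backs; the gripper's body (76 mm by 85 mm) begins 54 mm behind the grasp point. The pads swing forward as they close: fully open they stand 13 mm farther back than shut.
Start: joints at [1.082, 0.313, 1.498, -0, 1.331, -0.223], TCP at [137.92, 506.566, 231.294] pointing down, gripper open.
Joint ranges: [-2.94, 2.94], [-0.97, 2.17], [0.19, 2.56], [-1.23, 4.37], [0.02, 3.11], [-2.88, 2.88]. Speed limits (rad/s): [2.39, 2.39, 3.01, 3.14, 3.14, 3.14].

## Interface

Orientations are given as a unit quaternion [w, x, y, z].
In Python, from rig import monitor, vision, order, ctrl gives the robot as it stands. The module is installed in compiled form; this text tells all that it offers.
- The arm moves only by the shell command python3 -m pendant 'ROWS' [FORCE]. ROWS is JSON, a list that holds one entry, the list of rows, each a list of 5 numbers: the closure, from -1 (fully open) to 1 (shut), then the shift along the world's x, y, z in m, then the turn about the world's z in degrees. In form: [[[fingers, dx, dy, dz, spin], ...]]. A call has 1 to 20 rows; each row is the pose to reach, as a shift and turn from the pose commanded when the call began; what a row does not reach only later rows make up. A row lasts 1/10 s, in which the tool goes at most 50 mm and 8.59 degrees, less where a joint would pass 70% of its speed; a pose out of reach is approached as far as the arm can. A call with a gripper value outside its range is refused whole. The fingers move at their own pace and stop on an object; FORCE is the grip in N (left out, the last holds). Time passes only in rows, so rows that repeat a pose let the fingers close. It gives the time, the measured TCP pose, the force and the opening at its end, in the units of the state.
- monitor.sense(): the state, without advancing time (a new reading comes with each control period).
- vision.capture(name): name is "side" or "top" or "wrist"; returns (picture, depth): 420x560x3 uint8, red, green, blue; 420x560 float32, mm along the optical axis (not along the pixel's ray), 0 where there is no reading.
- vision.camera_info(name): a dict with "fov_y" (degrees; the focal length in pixels is half the picture's height over the tangent of half this angle, whatever the lens; pixels are square), "cx", "cy" (the principal point, pixels), "distortion" ([k1, k2, p1, p2, k3] as OpenCV has them; the pictures are not rectified), "R" (3x3) and "t" (3): a world point X has camera coordinates R X + t; the wrist camera has in their place "hand_eye" (4x4, takes a point from camera to tool coordinates, whose origin is the TCP and whose axes are the tool frame's). Camera axes: x right, y down, z forward; pixel columns grow to the right and rows downward; lengths in mm; the calibration is good to about 2 mm. A picture is of the moment at which its call begins: read the wrist's pose just before it. camera_info takes no time and is no camera call.
- order.finish_job(): hands the job in, once; it reports no verdict.
The state is a dict: "time_s": time; "joints": joint angles; "dq": joint speeds; "tau": joint torques, N m; "eef_pos": TCP position; "ee_rot": TCP orientation; "force": force on the tool from outside, world axes, zero at the start; "wrist_torque": the same for the moment, N m; "grip_width": opening from 0.0 (shut) to 1.0 (fully open).
Only numpy, scipy, OpenCV 4.12 (cv2) and the standard library are available. Lean on these libraries where they do the work, as an engineer would, in place of code of your own. Each camera call takes 0.05 s, during which the arm holds its last target.

## Task

I am about to pour rinsing water into the empty glass dispenser: turn the lever of its tap to half open (45 degrees), then pick up the steel draining tray and carry it, without the tea ball rolling out of its pocket, to the tap. Finish while holding the tray there, level and still, with the tea ball straight under the spout and its top a few centimetres below it, nothing but your grip carrying the tray. Leave the other things on the worktop where they are.

Things in the scene. Friction and masses are not known exactly. Their poses are not given: they have to be found in the camera images.
- dispenser: Fixed empty glass dispenser: jar 170 mm across (z 150 to 390 mm, lid to 442) on a dark steel stand. Origin on the worktop under the jar's centre, z up. The tap sticks out of its front (-x side): tap axis vertical, 155 mm in front of the origin, 70 mm off the jar. Tap barrel 24 mm across, z 160 to 204 mm. A fixed drip tray 130 (x) x 120 (y) x 16 mm high lies under the spout.
- tap (a joint): Angle of the tap's lever, rad: 0 = shut, lever pointing straight out of the dispenser's front (its -x); 1.571 = fully open, lever pointing to the dispenser's -y (right as one faces the tap); opens anticlockwise seen from above, about the vertical axis through the spout. Half open is 0.785. Starts at 0 to 0.3. Friction of 0.06 N m holds it where it is left; no spring.
- lever_end (a point): The outer end of the tap's black lever, at mid height. The lever is an upright wing 7 mm thick and 18 mm tall (z 208 to 226 mm), its end 48 mm from the tap's axis; its round hub on the axis is 21 mm across.
- spout (a point): The mouth of the tap, centre, 160 mm above the worktop, on the tap's vertical axis, pointing down.
- tray: Loose oblong steel tray, 252 (x) x 80 (y) x 12 mm, about 0.26 kg, on the worktop; origin under its centre, z up. Carrying handle over its middle: black grip 64 long (x) x 13 thick (y) x 24 mm tall, its middle 78 mm above the origin, on two steel straps at x = -25 and +25 mm, open between. Round pockets 44 mm wide, 4 mm deep at x = +90 mm (holds the ball) and -90 mm (empty).
- grip (a point): The middle of the tray's black grip (78 mm above the tray's origin); axes as the tray's.
- pocket (a point): Centre of the floor of the pocket with the ball, 90 mm along +x of the tray's origin and 8 mm above its underside.
- tea_ball: Steel tea-infuser ball, 46 mm across, about 45 g, loose in the pocket: it can roll about 9 mm to each side of the pocket's centre and rolls out over the pocket's rim when the tray is tipped by more than about 30 degrees. Origin at its centre, 31 mm above the tray's underside; its axes turn as it rolls.
- kettle: Stainless steel kettle, 156 mm across, 243 mm to the top of its half-open lid, handle reaching 138 mm out along its +x, on a round black base 22 mm high and 164 mm across; origin under its centre. Leave alone.
- jug: Clear plastic measuring jug, 115 mm across, 145 mm tall, handle reaching 96 mm out along its +y; origin under its centre. Leave alone.
- bottle: Empty glass bottle with a twist cap, 72 mm across, 230 mm tall; origin under its centre. Leave alone.
- brush: Green bottle brush lying flat, 284 mm long (along its x), 42 mm across its head at +x. Leave alone.
- mug: White mug, 82 mm across, 92 mm tall, handle towards its +y; origin under its centre. Leave alone.
- spoon: Steel teaspoon lying flat, 140 mm long along its x. Leave alone.

How it is judged:
By the outcome, as a careful person would: the job done as asked, in the order asked, and still so for the second after the job is handed in, while the arm keeps its last pose, push and grip.
It also fails if it takes over 67 s, if anything falls off the work surface, if the arm or the gripper's body presses on something with over 40 N, if the wrist force passes 120 N, or if a joint passes its speed limit or range.

## Working session

There is one attempt and no reset: what is moved stays moved. The work goes in short steps, Python scripts to look and compute and a shell command to move; the robot and the scene stay as the last step left them, time stands still between calls to the robot, and variables do not carry over. Pictures are saved under pics/ and viewed, and the job is handed in when it is done.

```bash
mkdir -p pics
cat > h.py <<'E'
import numpy as np, cv2
from rig import monitor, vision, order, ctrl
def K(i):
    f=210/np.tan(np.radians(i['fov_y']/2)); return np.array([[f,0,i['cx']],[0,f,i['cy']],[0,0,1.]])
def ray(name,uv,st=None):
    i=vision.camera_info(name)
    n=cv2.undistortPoints(np.array([[uv]],float),K(i),np.array(i['distortion'],float))[0,0]
    d=np.array([n[0],n[1],1.])
    if 'R' in i:
        R=np.array(i['R']);t=np.array(i['t']); return -R.T@t, R.T@d
    H=np.array(i['hand_eye']); from scipy.spatial.transform import Rotation as Ro
    w,x,y,z=st['ee_rot']; Rt=Ro.from_quat([x,y,z,w]).as_matrix()
    return Rt@H[:3,3]+np.array(st['eef_pos']), Rt@H[:3,:3]@d
def atz(name,uv,z,st=None):
    o,d=ray(name,uv,st); return o+d*(z-o[2])/d[2]
def atd(name,uv,depth,st=None):
    o,d=ray(name,uv,st); return o+d*depth
def snap(name,fn):
    st=monitor.sense(); p,d=vision.capture(name); cv2.imwrite('pics/%s.png'%fn,p[:,:,::-1]); np.savez('pics/%s.npz'%fn,p=p,d=d); return p,d,st
E
python3 - <<'E'
from h import *
print(monitor.sense(), ctrl.tcp_to_grasp)
for n in ['side','top','wrist']:
    snap(n,n+'0'); print(n,vision.camera_info(n))
E
```

```text
{'time_s': 0.0, 'joints': array([ 1.08157615e+00,  3.13474864e-01,  1.49844559e+00,  5.35365498e-06,
        1.33097863e+00, -2.23389422e-01]), 'dq': array([ 5.85324342e-05,  5.07458316e-04,  5.25322478e-04, -3.75393485e-04,
        6.52419500e-04, -3.58880110e-04]), 'tau': array([ 9.03134569e-04, -4.12277627e+01, -2.59737450e+01, -1.63190757e-04,
        4.21080054e-03, -2.70320470e-05]), 'eef_pos': array([137.80596277, 506.32798024, 230.71914484]), 'ee_rot': array([ 2.69403616e-04,  7.94579014e-01,  6.07160410e-01, -5.95078112e-04]), 'force': array([0.41508831, 0.65694659, 0.1105113 ]), 'wrist_torque': array([0.01202512, 0.00577264, 0.02267163]), 'grip_width': 1.001191069830405} 18.700000000000003
side {'fov_y': 42.732516568745616, 'cx': 275.85379795987853, 'cy': 209.61226892132672, 'distortion': array([-0.09594515,  0.        ,  0.        ,  0.        ,  0.        ]), 'R': array([[ 0.78880962, -0.61454258,  0.0108077 ],
       [-0.47384712, -0.61922818, -0.62611929],
       [ 0.3914694 ,  0.48876773, -0.77965237]]), 't': array([-461.65172124,  354.00311153, 1377.15867686])}
top {'
[... 197 characters left out ...]
,  0.00487222],
       [-0.99418601, -0.01860141, -0.10605736],
       [ 0.10612919, -0.00291501, -0.99434808]]), 't': array([ -10.68330523,  569.51781549, 1445.84877663])}
wrist {'fov_y': 58.02702620325992, 'cx': 277.4361145088086, 'cy': 205.94803150521048, 'distortion': array([-0.09766655,  0.        ,  0.        ,  0.        ,  0.        ]), 'hand_eye': array([[ 9.99999552e-01,  8.50821166e-04,  4.14173849e-04,
        -6.01568130e-01],
       [-9.35139419e-04,  9.55495130e-01,  2.95005394e-01,
        -7.51681474e+01],
       [-1.44744263e-04, -2.95005649e-01,  9.55495498e-01,
        -1.42342703e+02],
       [ 0.00000000e+00,  0.00000000e+00,  0.00000000e+00,
         1.00000000e+00]])}
```

View pics/side0.png

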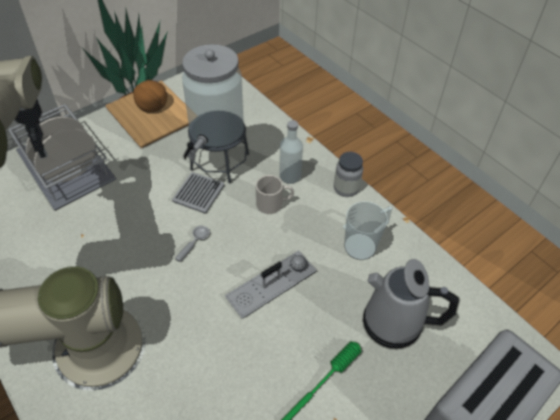

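View pics/top0.png

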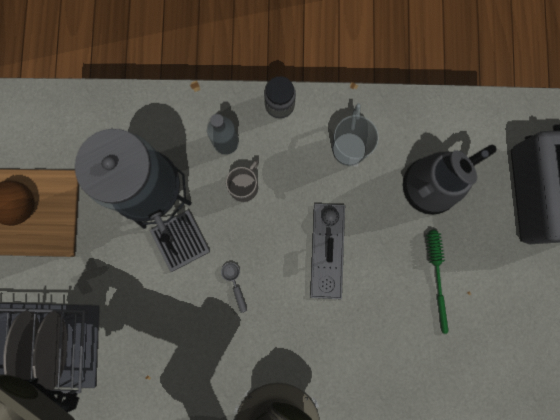

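View pics/wrist0.png

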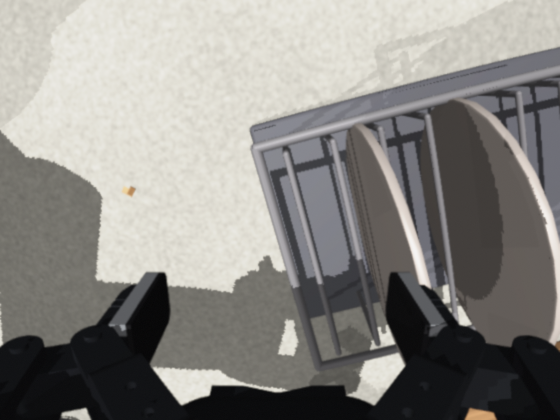

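The side view shows the tray (272,283) with the ball at (298,262), and the dispenser with its tap at about (197,145). In the top view the tray is at (328,250), the ball at (330,215), and the drip tray at (180,240). Next I zoom in on the tap and tray.

Run:
```python
import cv2,numpy as np
t=cv2.imread('pics/top0.png');s=cv2.imread('pics/side0.png')
a=cv2.resize(t[180:280,120:220],(600,600),interpolation=cv2.INTER_CUBIC)
cv2.imwrite('pics/z_top_tap.png',cv2.convertScaleAbs(a,alpha=1.8,beta=20))
a=cv2.resize(s[110:220,160:260],(545,600),interpolation=cv2.INTER_CUBIC)
cv2.imwrite('pics/z_side_tap.png',cv2.convertScaleAbs(a,alpha=1.6,beta=20))
a=cv2.resize(t[195:305,280:380],(545,600),interpolation=cv2.INTER_CUBIC)
cv2.imwrite('pics/z_top_tray.png',cv2.convertScaleAbs(a,alpha=1.6,beta=20))
```

```text
(no output)
```

View pics/z_top_tap.png

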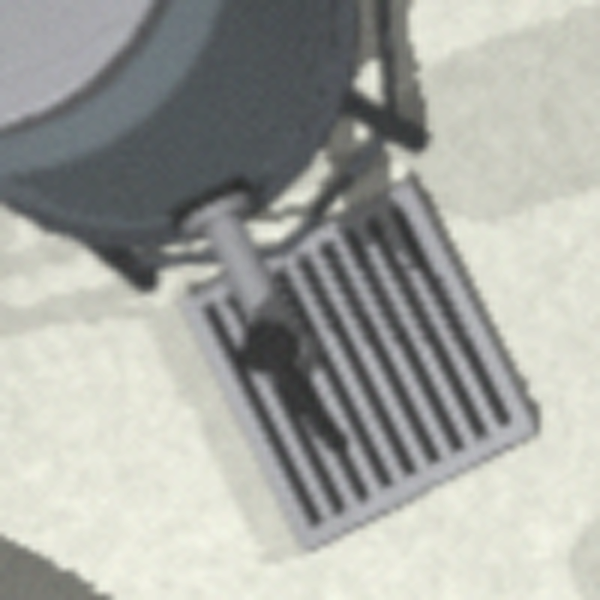

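View pics/z_side_tap.png

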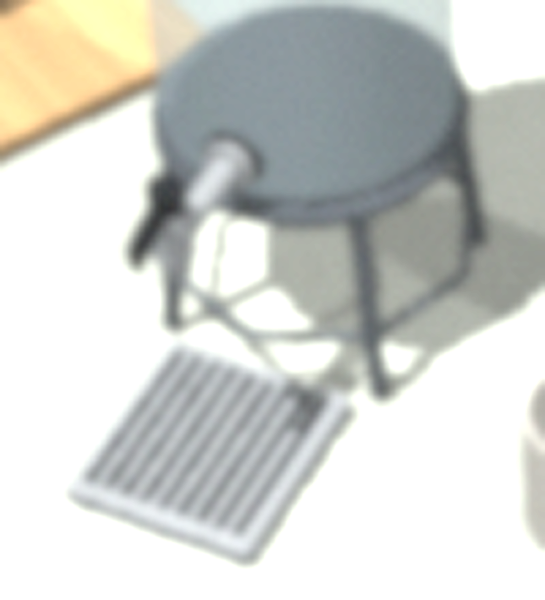

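View pics/z_top_tray.png

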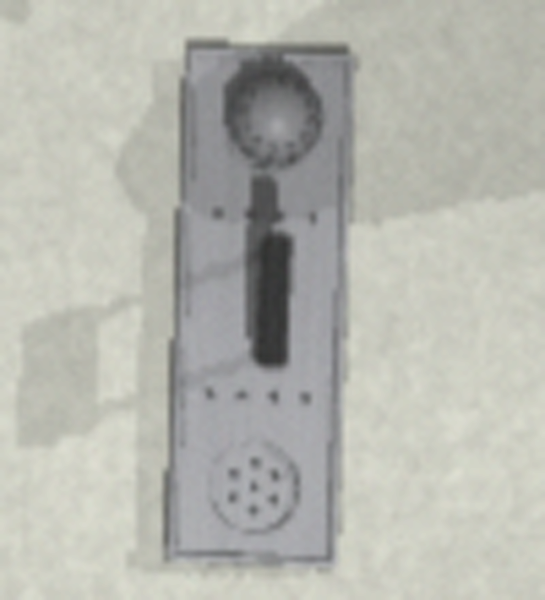

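Run:
```python
from h import *
np.set_printoptions(precision=1,suppress=True)
zt=lambda x,y,k=6,o=(120,180):(x/k+o[0]-.4,y/k+o[1]-.4)
C=[atz('top',zt(*c),16) for c in [(190,290),(410,180),(540,425),(308,550)]]
print('drip',C,np.mean(C,0)); 
C=np.array(C); print(np.linalg.norm(np.diff(C[[0,1,2,3,0]],axis=0),axis=1))
for a,b in[(1,2),(0,3)]: d=C[a]-C[b]; print('dir +x',np.degrees(np.arctan2(d[1],d[0])))
d=C[0]-C[1]; print('dir +y',np.degrees(np.arctan2(d[1],d[0]))-90)
h=atz('top',zt(270,345),226);e=atz('top',zt(338,443),222)
print('hub',h,'end',e,np.linalg.norm(h-e),np.degrees(np.arctan2(*(e-h)[1::-1])))
zs=lambda x,y:(x/5.45+160-.4,y/5.45+110-.4)
h=atz('side',zs(165,185),226);e=atz('side',zs(137,258),212);print('side',h,e)
# jar lid
lid=(113,166);print('lid top',atz('top',lid,420))
D=np.load('pics/top0.npz')['d']
for uv in [(165,237),(170,245),(330,215),(330,250),(326,285)]: print(uv,D[uv[1],uv[0]],atd('top',uv,D[uv[1],uv[0]]))
zt2=lambda x,y:(x/5.45+280-.4,y/5.45+195-.4)
C=np.array([atz('top',zt2(*c),12) for c in [(187,45),(350,50),(332,558),(168,555)]])
print('tray',C,C.mean(0),np.linalg.norm(np.diff(C[[0,1,2,3,0]],axis=0),axis=1))
for a,b in[(1,2),(0,3)]: d=C[a]-C[b]; print('dir +x',np.degrees(np.arctan2(d[1],d[0])))
g=[atz('top',zt2(*c),90) for c in [(277,238),(270,362)]]; print('grip',g,np.mean(g,0))
print('ball',atz('top',zt2(272,110),31))
for n,uv,z in [('mug rim',(243,180),92),('bottle cap',(216,122),230),('spoon bowl',(231,269),5),('spoon h',(241,310),3)]: print(n,atz('top',uv,z))
```

```text
drip [array([520.1, 351.8,  16. ]), array([572.3, 253.3,  16. ]), array([461.9, 190.4,  16. ]), array([403.6, 293.5,  16. ])] [489.5 272.3  16. ]
[111.5 127.  118.4 130.3]
dir +x 29.67229041656183
dir +x 26.599750554781227
dir +y 27.91567505724163
hub [484.  270.4 226. ] end [446.6 243.1 222. ] 46.48639672230768 -143.9709960544007
side [485.9 275.8 226. ] [452.  251.9 212. ]
lid top [614.3 340.  420. ]
(165, 237) 1273.9525 [484.4 269.9 223.8]
(170, 245) 1270.2384 [465.9 257.1 225.6]
(330, 215) 1456.5282 [ 561.3 -132.4   49.6]
(330, 250) 1406.1316 [ 466.3 -129.4   90.1]
(326, 285) 1477.5065 [ 374.4 -127.1    8.5]
tray [[ 597.8  -91.4   12. ]
 [ 596.8 -173.7   12. ]
 [ 343.  -166.5   12. ]
 [ 343.1  -85.1   12. ]] [ 470.2 -129.2   12. ] [ 82.3 254.   81.4 254.8]
dir +x -1.6358003698170345
dir +x -1.425185405340546
grip [array([ 496.7, -130.2,   90. ]), array([ 438. , -127.4,   90. ])] [ 467.3 -128.8   90. ]
ball [ 563.7 -132.8   31. ]
mug rim [644.5  99.5  92. ]
bottle cap [760.6 158.2 230. ]
spoon bowl [412.9 131.9   5. ]
spoon h [302.8 102.    3. ]
```

```bash
python3 -m pendant '[[[-1,0.02,-0.015,0.04,5],[-1,0.05,-0.04,0.07,10],[-1,0.085,-0.07,0.07,16],[-1,0.12,-0.1,0.07,22],[-1,0.155,-0.13,0.07,28],[-1,0.19,-0.16,0.07,34],[-1,0.225,-0.19,0.07,40],[-1,0.26,-0.215,0.07,46],[-1,0.29,-0.238,0.07,51],[-1,0.307,-0.252,0.07,51],[-1,0.316,-0.258,0.07,51],[-1,0.316,-0.258,0.07,51],[-1,0.316,-0.258,0.07,51]]]'
python3 - <<'E'
from h import *
snap('wrist','w1'); s=monitor.sense(); print(s['eef_pos'],s['ee_rot'],s['dq'].max())
E
```

```text
time_s: 1.45
eef_pos: [453.2, 249.2, 301.3]
ee_rot: [-0.0, 0.456, 0.89, -0.0]
force: [-0.5, -0.4, -0.5]
grip_width: 1.004
[453.08158786 249.3878369  301.39298888] [-1.21125356e-04  4.55283947e-01  8.90346287e-01  5.00962344e-05] 0.0043796489430555224
```

View pics/w1.png

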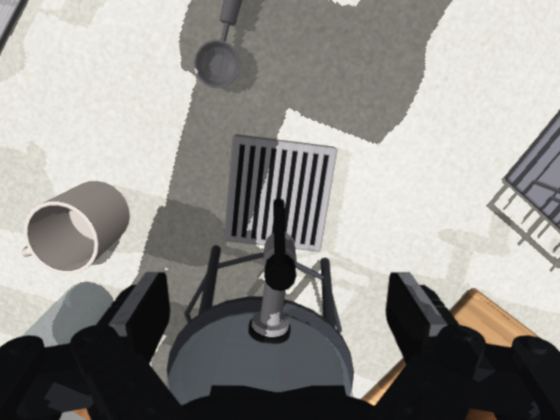

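The wrist view shows the black lever running from its end at (279,203) to its hub at (280,270), with the jar stub at (270,322). Now I measure its axis and angle.

Run:
```python
from h import *
np.set_printoptions(precision=1,suppress=True)
z=np.load('pics/w1.npz');p=z['p'];d=z['d'];st=monitor.sense()
r=p[190:300,255:305]; cv2.imwrite('pics/z_w1.png',cv2.convertScaleAbs(cv2.resize(r[:,:,::-1],None,fx=5,fy=5,interpolation=cv2.INTER_CUBIC),alpha=1.7,beta=20))
m=(p.max(2)<40); 
for v in range(200,292,6):
    u=np.where(m[v,262:300])[0]+262
    if len(u): print(v,u.min(),u.max(),d[v,int(np.median(u))],atd('wrist',(np.median(u),v),d[v,int(np.median(u))],st), atz('wrist',((u.min()+u.max())/2,v),226,st))
# drip tray corners
for uv in [(235,136),(336,147),(320,251),(227,240)]: print(uv,atz('wrist',uv,16,st))
```

```text
200 267 299 240.16808 [445.7 245.2 213.2] [441.5 244.6 226. ]
206 266 298 227.65019 [445.7 245.1 226.2] [444.9 246.4 226. ]
212 265 297 229.33203 [448.7 247.7 225.7] [448.3 248.1 226. ]
218 265 296 229.24504 [451.5 249.7 226.9] [451.6 250.1 226. ]
224 264 295 231.74086 [455.2 252.  225.6] [455.1 251.9 226. ]
230 263 295 232.11902 [458.3 253.9 226.3] [458.4 254.  226. ]
236 262 294 235.07794 [462.1 256.6 224.6] [462.  255.8 226. ]
242 274 284 234.90742 [464.9 258.7 225.9] [464.9 258.6 226. ]
248 275 284 236.72636 [468.2 261.5 225.3] [468.  261.3 226. ]
254 274 287 238.54755 [471.4 264.5 224.8] [470.9 264.2 226. ]
260 267 293 240.03917 [475.  266.8 224.5] [474.4 266.4 226. ]
266 266 294 239.15761 [477.6 268.7 226.5] [477.8 268.8 226. ]
272 265 294 240.70111 [481.4 271.  226.2] [481.4 271.1 226. ]
278 266 293 242.53656 [485.  273.7 225.7] [484.9 273.6 226. ]
284 268 291 244.1562 [488.7 276.3 225.4] [488.4 276.1 226. ]
290 278 282 245.09325 [491.9 279.1 225.7] [491.8 279.  226. ]
(235, 136) [460.3 195.4  16. ]
(336, 147) [403.4 295.   16. ]
(320, 251) [515.3 358.7  16. ]
(227, 240) [570.2 257.9  16. ]
```

View pics/z_w1.png

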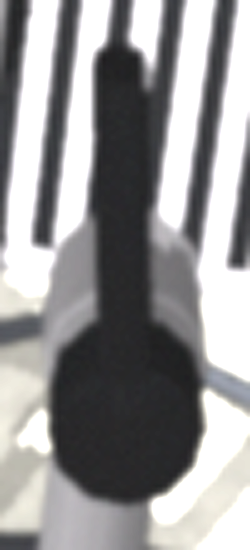

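Run:
```python
from h import *
np.set_printoptions(precision=1,suppress=True)
st=monitor.sense()
h=atz('wrist',(280.2,272.2),226,st);
for uv in [(279.0,206),(279.2,218),(278.8,230),(279,242)]:
    e=atz('wrist',uv,226,st);d=e-h;print(e,np.linalg.norm(d),np.degrees(np.arctan2(d[1],d[0])))
e=atz('wrist',(278.6,199.8),226,st);print(e,np.linalg.norm(e-h))
t=cv2.imread('pics/top0.png');s=cv2.imread('pics/side0.png')
cv2.imwrite('pics/z_lid.png',np.hstack([cv2.convertScaleAbs(cv2.resize(t[120:220,70:170],(400,400),interpolation=cv2.INTER_CUBIC),alpha=1.8,beta=20),cv2.convertScaleAbs(cv2.resize(s[40:140,165:265],(400,400),interpolation=cv2.INTER_CUBIC),alpha=1.5)]))
```

```text
[445.9 244.9 226. ] 44.23490008785186 -143.0469428723681
[452.1 249.5 226. ] 36.598434936521066 -143.02960552027633
[458.5 253.9 226. ] 28.814351714692897 -142.27018741602194
[464.9 258.6 226. ] 20.855205480291332 -141.93231433079734
[442.9 242.4 226. ] 48.12545349185697
```

View pics/z_lid.png

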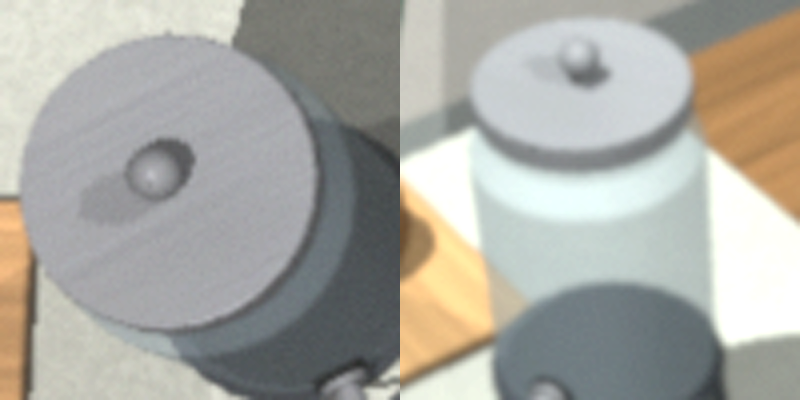

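Run:
```python
from h import *
np.set_printoptions(precision=1,suppress=True)
def tri(a,b):
    o1,d1=ray('top',a);o2,d2=ray('side',b)
    A=np.stack([d1,-d2],1);x=np.linalg.lstsq(A,o2-o1,rcond=None)[0];return o1+x[0]*d1,o2+x[1]*d2
print('lid',tri((112.1,165.1),(210.1,61.6)));print('knob',tri((70+157/4-.4,120+172/4-.4),(165+181/4-.4,40+53/4-.4)))
D=np.load('pics/top0.npz')['d'];print(atd('top',(95,160),D[160,95]),atd('top',(125,150),D[150,125]),atd('top',(109,163),D[163,109]))
print(tri((120+270/6-.4,180+345/6-.4),(160+165/5.45-.4,110+185/5.45-.4)))
for z in (416,420,424): print(atz('top',(112.1,165.1),z))
st=monitor.sense()
# jar stand circle and stub in wrist
print('stub end',atz('wrist',(270,327),182,st))
```

```text
lid (array([618.3, 345.4, 408.7]), array([618.5, 345.3, 408.7]))
knob (array([617.4, 342.6, 439.3]), array([618.4, 342.1, 439.3]))
[628.2 381.  409.1] [649.3 319.7 411.8] [616.3 341.8 440.8]
(array([483.7, 268.9, 232.8]), array([482.8, 269.4, 232.8]))
[616.9 343.2 416. ]
[616.1 341.9 420. ]
[615.4 340.7 424. ]
stub end [544.4 307.5 182. ]
```

```bash
python3 -m pendant '[[[-1,0.001,0,-0.02,1.5],[-1,0.001,0,-0.05,1.5],[-1,0.001,0,-0.08,1.5],[-1,0.001,0,-0.095,1.5],[-1,0.001,0,-0.101,1.5],[-1,0.001,0,-0.101,1.5],[0.5,0.001,0,-0.101,1.5],[1,0.001,0,-0.101,1.5],[1,0.001,0,-0.101,1.5],[1,0.001,0,-0.101,1.5],[1,0.001,0,-0.101,1.5],[1,0.001,0,-0.101,1.5],[1,0.001,0,-0.101,1.5],[1,0.001,0,-0.101,1.5]]]' 25
python3 - <<'E'
from h import *
s=monitor.sense(); print(s['eef_pos'],s['ee_rot'],s['force'],s['wrist_torque'])
snap('wrist','w2')
E
```

```text
time_s: 2.9
eef_pos: [454.2, 249.3, 200.4]
ee_rot: [-0.001, 0.444, 0.896, 0.0]
force: [-3.7, 3.3, 2.9]
grip_width: 0.08
[454.23430591 249.28508277 200.44247264] [-8.51895638e-04  4.43677871e-01  8.96185888e-01  2.75470078e-04] [-3.73136896  3.31349015  2.93825309] [0.69736033 0.60463048 0.29682005]
```

View pics/w2.png

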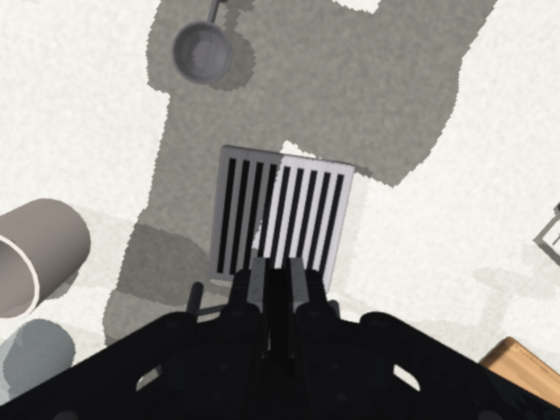

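The lever is gripped (opening about 6.8 mm, lever 7 mm). Next I turn it 36.7° about the tap axis.

```bash
python3 -m pendant '[[[1,0.0012,-0.0014,-0.101e-9,3],[1,0.0024,-0.0028,0,6],[1,0.0037,-0.0041,0,9],[1,0.0051,-0.0054,0,12],[1,0.0065,-0.0066,0,15],[1,0.008,-0.0077,0,18],[1,0.0096,-0.0087,0,21],[1,0.0112,-0.0097,0,24],[1,0.0129,-0.0106,0,27],[1,0.0146,-0.0114,0,30],[1,0.0164,-0.0121,0,33],[1,0.0185,-0.0128,0,36.7],[1,0.0185,-0.0128,0,36.7],[1,0.0185,-0.0128,0,36.7],[1,0.0185,-0.0128,0,36.7],[1,0.0185,-0.0128,0,36.7]]]'
python3 - <<'E'
from h import *
s=monitor.sense(); print(s['eef_pos'],s['ee_rot'],s['force'],s['wrist_torque'],np.degrees(2*np.arctan2(s['ee_rot'][2],s['ee_rot'][1])))
E
```

```text
time_s: 4.55
eef_pos: [473.9, 236.2, 200.5]
ee_rot: [0.001, 0.14, 0.99, 0.001]
force: [3.5, 4.4, -1.5]
grip_width: 0.078
[473.87691486 236.21093611 200.48206245] [7.46634191e-04 1.40409755e-01 9.90092972e-01 6.70748926e-04] [ 3.48809943  4.41722617 -1.4947946 ] [ 0.60963208 -0.60224849 -0.04550267] 163.85687647182323
```

```bash
python3 -m pendant '[[[0.5,0,0,0,0],[0,0,0,0,0],[-1,0,0,0,0],[-1,0,0,0,0],[-1,0,0,0,0],[-1,0,0,0,0],[-1,0,0,0,0],[-1,0,0,0.02,0],[-1,0,0,0.05,0],[-1,0,0,0.08,0],[-1,0,0,0.1,0],[-1,0,0,0.1,0],[-1,0,0,0.1,0]]]'
python3 - <<'E'
from h import *
np.set_printoptions(precision=1,suppress=True)
p,d,st=snap('wrist','w3');print(st['eef_pos'])
r=p[180:300,240:320]; cv2.imwrite('pics/z_w3.png',cv2.convertScaleAbs(cv2.resize(r[:,:,::-1],None,fx=5,fy=5,interpolation=cv2.INTER_CUBIC),alpha=1.7,beta=20))
E
```

```text
time_s: 5.85
eef_pos: [473.3, 235.7, 299.7]
ee_rot: [-0.0, 0.139, 0.99, -0.0]
force: [-0.7, -0.1, -0.8]
grip_width: 1.005
[473.3 235.7 299.7]
```

View pics/z_w3.png

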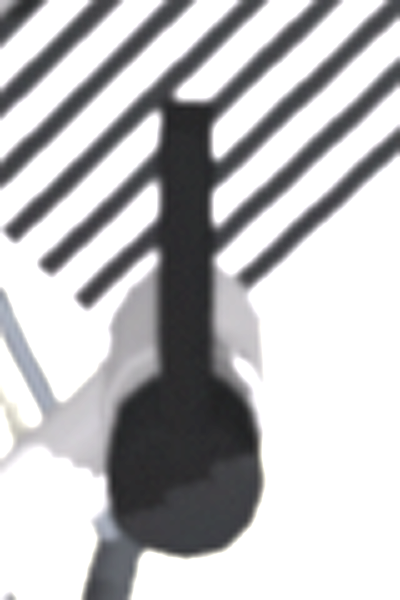

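View pics/w3.png

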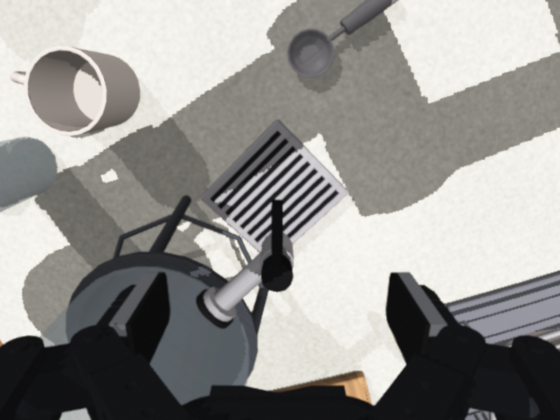

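Run:
```python
from h import *
np.set_printoptions(precision=1,suppress=True)
st=monitor.sense()
q=lambda x,y:(240+x/5-.4,180+y/5-.4)
a=lambda p,r:np.degrees(np.arctan2(*(p-r)[1::-1]))
h=atz('wrist',q(185,465),226,st);e=atz('wrist',q(187,102),226,st);m=atz('wrist',q(186,250),226,st)
print(h,e,np.linalg.norm(e-h),a(e,h),a(m,h))
c=[atz('wrist',u,16,st) for u in [(277,121),(346,190),(203,193)]]
print(c,a(c[0],c[1])+90,a(c[2],c[0]))
s=[atz('wrist',q(*u),16,st) for u in [(245,280),(400,140),(85,300),(160,235),(12,235),(190,75)]]
print('slats',a(s[0],s[1]),a(s[4],s[5]))
o=np.array([618,344,226]);print('origin',a(o,h),np.linalg.norm((o-h)[:2]))
print('spoon',atz('wrist',(312,52),5,st))
```

```text
[483.1 268.8 226. ] [469.7 223.  226. ] 47.74125061332961 -106.300802262177 -106.25702642246873
[array([461.3, 194.3,  16. ]), array([405.7, 292.2,  16. ]), array([567.1, 249.7,  16. ])] 29.579187374391054 27.63537326586994
slats 28.302333367295432 26.98250680898913
origin 29.12754359535087 154.4569862004435
spoon [404.3 133.9   5. ]
```

The lever now reads about 44.7° (direction -106.3°, dispenser front -151°). Next I move above the tray grip.

```bash
python3 -m pendant '[[[-1,0,-0.02,0,-4],[-1,0,-0.055,0,-11],[-1,0,-0.095,0,-19],[-1,0,-0.135,0,-27],[-1,0,-0.175,0,-35],[-1,-0.002,-0.215,-0.01,-43],[-1,-0.003,-0.255,-0.03,-51],[-1,-0.004,-0.295,-0.05,-59],[-1,-0.005,-0.33,-0.07,-67],[-1,-0.005,-0.355,-0.09,-73],[-1,-0.005,-0.365,-0.1,-75.4],[-1,-0.005,-0.365,-0.1,-75.4],[-1,-0.005,-0.365,-0.1,-75.4],[-1,-0.005,-0.365,-0.1,-75.4]]]'
python3 - <<'E'
from h import *
snap('wrist','w4'); s=monitor.sense(); print(s['eef_pos'],s['ee_rot'],np.degrees(2*np.arctan2(s['ee_rot'][2],s['ee_rot'][1])))
E
```

```text
time_s: 7.3
eef_pos: [468.8, -128.3, 201.1]
ee_rot: [0.001, 0.715, 0.699, 0.0]
force: [0.8, 0.3, 0.4]
grip_width: 1.003
[ 468.80267284 -128.32127008  201.09896719] [6.56644318e-04 7.14984887e-01 6.99139555e-01 2.51056811e-04] 88.71604978465206
```

View pics/w4.png

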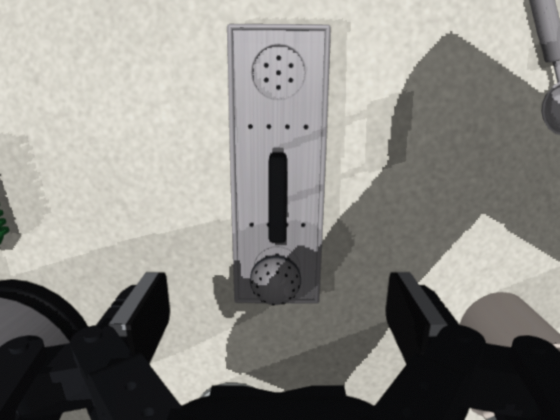

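The wrist view shows the grip from (278,152) to (278,243), with the ball at (275,279) in its pocket.

Run:
```python
from h import *
np.set_printoptions(precision=1,suppress=True)
z=np.load('pics/w4.npz');p=z['p'];d=z['d'];st=monitor.sense()
m=np.zeros((420,560),np.uint8);m[145:252,258:300]=(p[145:252,258:300].max(2)<45)
ys,xs=np.where(m);print(xs.min(),xs.max(),ys.min(),ys.max(),len(xs))
for v in (158,180,200,220,236):
    u=np.where(m[v])[0];print(v,u.min(),u.max(),atz('wrist',(u.mean(),v),90,st),d[v,int(u.mean())],atd('wrist',(u.mean(),v),d[v,int(u.mean())],st)[2])
a=atz('wrist',(278,152),90,st);b=atz('wrist',(278,243),90,st);print(a,b,(a+b)/2)
C=[atz('wrist',u,12,st) for u in [(229,25),(330,25),(319,302),(234,302)]];print(C,np.mean(C,0))
for i,j in((3,0),(2,1)):
    v=C[i]-C[j];print(np.linalg.norm(v),np.degrees(np.arctan2(v[1],v[0])))
print('ball',atz('wrist',(275,278),31,st),'pocket -90',atz('wrist',(278,71.5),8,st))
```

```text
268 286 152 242 1562
158 270 285 [ 438.  -128.2   90. ] 255.96797 89.25063999368817
180 269 286 [ 453.2 -128.5   90. ] 260.61737 89.13460509509477
200 269 286 [ 467.5 -128.8   90. ] 263.7316 90.22662623052753
220 269 285 [ 482.3 -129.5   90. ] 268.66144 89.70014717110826
236 269 285 [ 494.5 -129.8   90. ] 272.40457 89.58016793883229
[ 433.9 -127.8   90. ] [ 499.9 -129.2   90. ] [ 466.9 -128.5   90. ]
[array([ 340.7, -165.7,   12. ]), array([342.4, -83.3,  12. ]), array([597.8, -90. ,  12. ]), array([ 596. , -175.2,   12. ])] [ 469.2 -128.6   12. ]
255.45765264815313 -2.1378549756725813
255.43482198624716 -1.5033067342382622
ball [ 559.6 -133.1   31. ] pocket -90 [ 378.4 -126.5    8. ]
```

```bash
python3 -m pendant '[[[-1,-0.001,-0.0005,-0.025,-0.4],[-1,-0.001,-0.0005,-0.06,-0.4],[-1,-0.001,-0.0005,-0.1,-0.4],[-1,-0.001,-0.0005,-0.125,-0.4],[-1,-0.001,-0.0005,-0.138,-0.4],[-1,-0.001,-0.0005,-0.142,-0.4],[-1,-0.001,-0.0005,-0.142,-0.4],[0,-0.001,-0.0005,-0.142,-0.4],[0.5,-0.001,-0.0005,-0.142,-0.4],[1,-0.001,-0.0005,-0.142,-0.4],[1,-0.001,-0.0005,-0.142,-0.4],[1,-0.001,-0.0005,-0.142,-0.4],[1,-0.001,-0.0005,-0.142,-0.4],[1,-0.001,-0.0005,-0.142,-0.4],[1,-0.001,-0.0005,-0.142,-0.4],[1,-0.001,-0.0005,-0.142,-0.4]]]' 70
python3 -m pendant '[[[1,0,0,0.001,0],[1,0,0,0.003,0],[1,0,0,0.006,0],[1,0,0,0.01,0],[1,0,0,0.015,0],[1,0,0,0.02,0],[1,0,0,0.025,0],[1,0,0,0.029,0],[1,0,0,0.03,0],[1,0,0,0.03,0],[1,0,0,0.03,0]]]'
python3 - <<'E'
from h import *
snap('wrist','w5'); snap('side','s5');s=monitor.sense(); print(s['eef_pos'],s['ee_rot'],s['force'],s['wrist_torque'])
c=cv2.imread('pics/s5.png')[220:330,210:330];cv2.imwrite('pics/z_s5.png',cv2.resize(c,None,fx=5,fy=5,interpolation=cv2.INTER_CUBIC))
E
```

```text
time_s: 8.95
eef_pos: [467.4, -129.7, 58.3]
ee_rot: [-0.0, 0.718, 0.696, -0.0]
force: [-0.6, 1.0, 0.4]
grip_width: 0.142
time_s: 10.05
eef_pos: [467.3, -129.7, 88.1]
ee_rot: [-0.0, 0.718, 0.696, -0.0]
force: [-0.9, -0.9, -3.1]
grip_width: 0.143
[ 467.31762269 -129.67961322   88.10638429] [-2.04393285e-04  7.18309235e-01  6.95723938e-01 -5.80709975e-05] [-0.51020483  0.17833642 -3.01145159] [-0.0069296   0.08502705 -0.02055387]
```

View pics/z_s5.png

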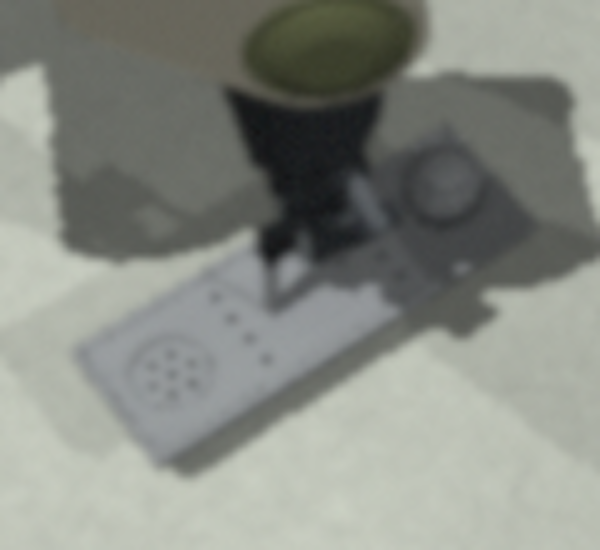

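View pics/w5.png

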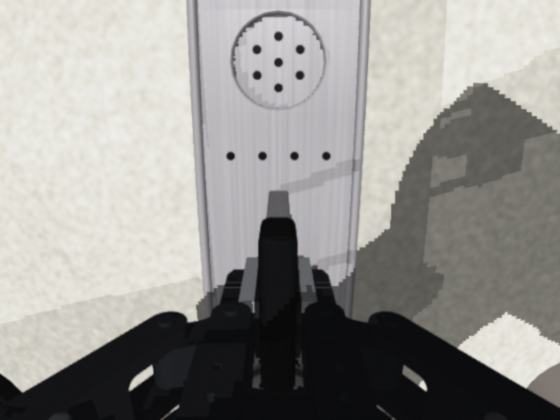

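The tray is held: wrist force is -3.0 N and the ball is in its pocket in the side view. Now the carry, gently.

```bash
python3 -m pendant '[[[1,-0.001,0.002,0.002,0],[1,-0.003,0.006,0.005,0.2],[1,-0.006,0.012,0.009,0.5],[1,-0.010,0.020,0.013,0.8],[1,-0.015,0.030,0.017,1.2],[1,-0.021,0.042,0.021,1.7],[1,-0.028,0.056,0.025,2.2],[1,-0.035,0.070,0.029,2.8],[1,-0.042,0.084,0.033,3.4],[1,-0.049,0.098,0.037,4],[1,-0.056,0.112,0.040,4.6],[1,-0.063,0.126,0.043,5.2],[1,-0.070,0.140,0.045,5.8],[1,-0.077,0.154,0.046,6.4],[1,-0.084,0.168,0.046,7],[1,-0.091,0.182,0.046,7.6],[1,-0.097,0.196,0.046,8.2],[1,-0.102,0.210,0.046,8.8],[1,-0.106,0.224,0.046,9.4],[1,-0.110,0.238,0.046,10]]]'
python3 -m pendant '[[[1,-0.003,0.014,0,0],[1,-0.005,0.028,0,0],[1,-0.006,0.042,0,0],[1,-0.006,0.056,0,0],[1,-0.006,0.070,0,0],[1,-0.006,0.084,0,0],[1,-0.006,0.097,0,0],[1,-0.006,0.109,0,0],[1,-0.006,0.120,0,0],[1,-0.006,0.129,0,0],[1,-0.006,0.137,0,0],[1,-0.006,0.142,0,0],[1,-0.006,0.146,0,0],[1,-0.006,0.148,0,0],[1,-0.006,0.149,0,0],[1,-0.006,0.149,0,0],[1,-0.006,0.149,0,0]]]'
python3 - <<'E'
from h import *
snap('top','t6'); snap('side','s6');s=monitor.sense(); print(s['eef_pos'],s['ee_rot'],s['force'],s['wrist_torque'])
t=cv2.imread('pics/t6.png')[170:290,110:230];c=cv2.imread('pics/s6.png')[110:230,130:250]
cv2.imwrite('pics/z6.png',cv2.convertScaleAbs(np.hstack([cv2.resize(q,(400,400),interpolation=cv2.INTER_CUBIC) for q in(t,c)]),alpha=1.6,beta=15))
E
```

```text
time_s: 12.15
eef_pos: [356.7, 109.3, 134.3]
ee_rot: [-0.0, 0.655, 0.756, 0.0]
force: [-0.7, 0.5, -3.6]
grip_width: 0.14
time_s: 13.85
eef_pos: [351.4, 257.1, 134.3]
ee_rot: [-0.0, 0.655, 0.756, -0.0]
force: [0.0, 0.7, -3.4]
grip_width: 0.14
[351.46291223 257.12374106 134.31384642] [2.64802272e-05 6.55026008e-01 7.55606332e-01 5.98169155e-08] [-0.53129457  0.70195795 -3.15808175] [ 0.01707366  0.06212935 -0.017392  ]
```

View pics/z6.png

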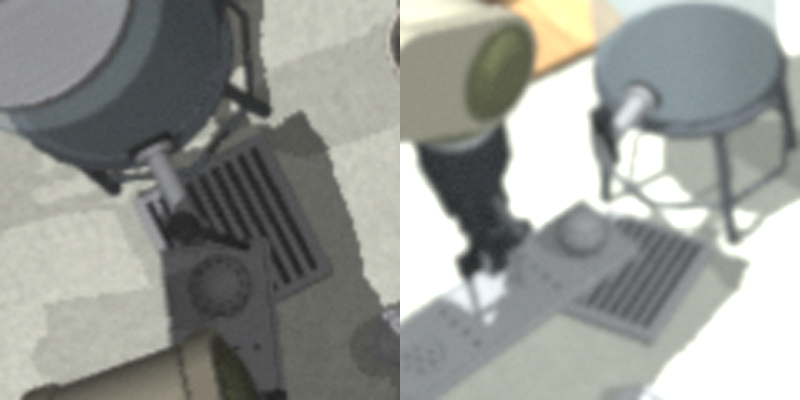

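View pics/t6.png

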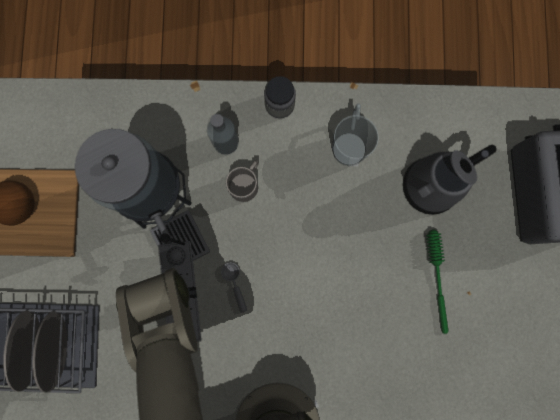

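Run:
```python
from h import *
np.set_printoptions(precision=1,suppress=True)
print('top',atz('top',(110+219/3.333-.4,170+284/3.333-.4),107),'side',atz('side',(130+182/3.333-.4,110+228/3.333-.4),107))
print('left foot',atz('top',(110+112/3.333,170+190/3.333),5),'right foot',atz('top',(110+262/3.333,170+112/3.333),5))
t=cv2.imread('pics/t6.png')[235:275,155:200];c=cv2.imread('pics/s6.png')[160:200,165:210]
cv2.imwrite('pics/z6b.png',cv2.convertScaleAbs(np.hstack([cv2.resize(q,None,fx=8.8,fy=8.8,interpolation=cv2.INTER_CUBIC) for q in(t,c)]),alpha=1.9,beta=15))
for n,f,x0,y0 in(('top','t6',155,235),('side','s6',165,160)):
    z=np.load('pics/%s.npz'%f);d=z['d'];pts=[]
    for v in range(y0,y0+40):
        for u in range(x0,x0+45):
            if d[v,u]>0:
                X=atd(n,(u,v),d[v,u])
                if 100<X[2]<134 and X[0]>405: pts.append(X)
    P=np.array(pts);
    # sphere fit r=23
    from scipy.optimize import least_squares
    r=least_squares(lambda c:np.linalg.norm(P-c,axis=1)-23,np.median(P,0)-[0,0,15],loss='soft_l1');print(n,len(P),r.x,np.abs(r.fun).mean(),P[:,2].max())
```

```text
top [446.1 266.1 107. ] side [448.6 273.1 107. ]
left foot [523.  375.7   5. ] right foot [590.1 253.9   5. ]
top 274 [445.  265.8 106.5] 1.4778783323749418 133.01860849554623Traceback (most recent call last):
  File "<stdin>", line 12, in <module>
  File "h.py", line 17, in atd
    o,d=ray(name,uv,st); return o+d*depth
        ~~~^^^^^^^^^^^^
  File "h.py", line 6, in ray
    i=vision.camera_info(name)
ValueError: time passes only in moves, steps and waits
```

View pics/z6b.png

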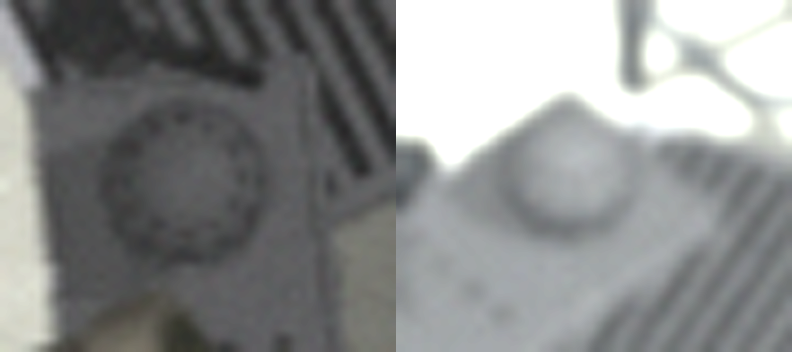

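Ball measured at about (445.5,266), and the tap axis is at about (483,270) in the same camera. I close the remaining +37.5, +4 mm. The stand's left foot is about 58 mm clear of the tray.

```bash
python3 -m pendant '[[[1,0.001,0,0,0],[1,0.003,0,0,0],[1,0.006,0.001,0,0],[1,0.010,0.001,0,0],[1,0.014,0.002,0,0],[1,0.018,0.002,0,0],[1,0.022,0.003,0,0],[1,0.026,0.003,0,0],[1,0.030,0.004,0,0],[1,0.033,0.004,0,0],[1,0.0355,0.004,0,0],[1,0.037,0.004,0,0],[1,0.0375,0.004,0,0],[1,0.0375,0.004,0,0],[1,0.0375,0.004,0,0],[1,0.0375,0.004,0,0],[1,0.0375,0.004,0,0]]]'
python3 - <<'E'
from h import *
snap('top','t7'); snap('side','s7');snap('wrist','w7');s=monitor.sense(); print(s['eef_pos'],s['ee_rot'],s['force'],s['wrist_torque'])
t=cv2.imread('pics/t7.png')[220:265,145:195];c=cv2.imread('pics/s7.png')[130:190,165:225]
cv2.imwrite('pics/z7.png',cv2.convertScaleAbs(np.hstack([cv2.resize(t,(400,360),interpolation=cv2.INTER_CUBIC),cv2.resize(c,(360,360),interpolation=cv2.INTER_CUBIC)]),alpha=1.9,beta=15))
E
```

```text
time_s: 15.65
eef_pos: [388.9, 261.3, 134.3]
ee_rot: [0.0, 0.655, 0.756, 0.0]
force: [0.4, 0.7, -2.6]
grip_width: 0.138
[388.9099665  261.26611868 134.29820952] [7.96308963e-06 6.54934194e-01 7.55685914e-01 2.47369007e-06] [-0.07905642 -0.47757553 -2.5506417 ] [-0.06060264  0.10173103  0.08630292]
```

View pics/z7.png

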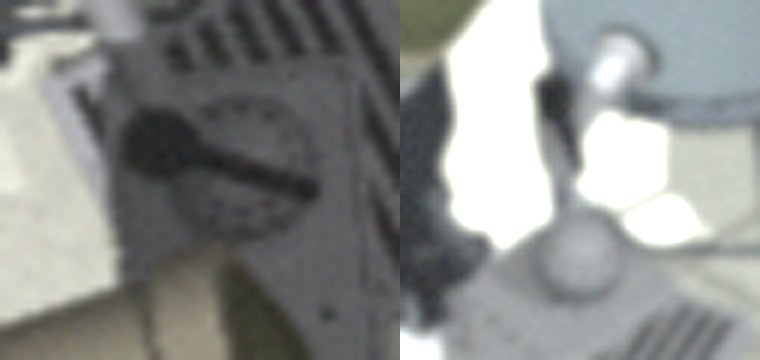

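View pics/w7.png

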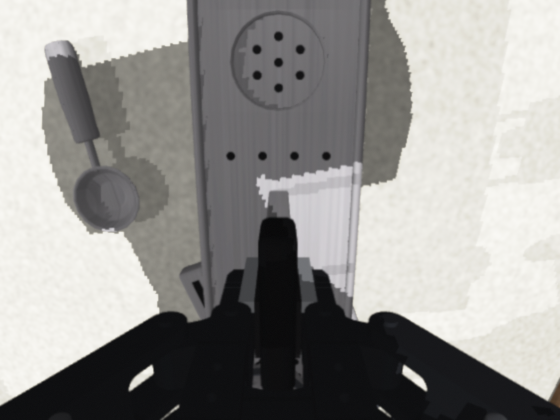

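View pics/s7.png

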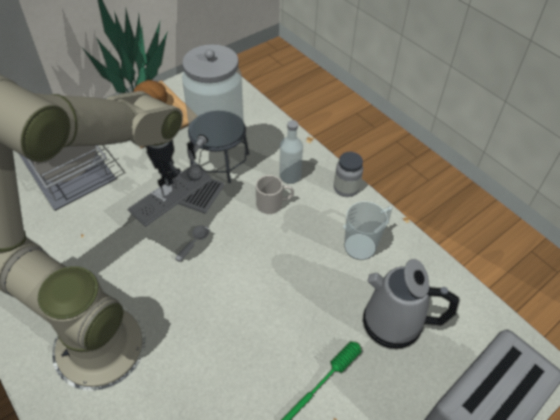

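The top view shows the hub at (164.5,237.3) and the ball at (175.3,240.4). In the side view the ball is at (194.6,172.4), just under the tap barrel. The spoon, mug and the rest have not moved.

Run:
```python
from h import *
np.set_printoptions(precision=1,suppress=True)
print('top hub',atz('top',(164.55,237.3),226),'ball',atz('top',(175.3,240.4),107))
print('side spout',atz('side',(192.4,162.9),160),'ball',atz('side',(194.6,172.4),107), 'hub', atz('side',(189.9,143.5),226))
def tri(a,b):
    o1,d1=ray('top',a);o2,d2=ray('side',b)
    A=np.stack([d1,-d2],1);x=np.linalg.lstsq(A,o2-o1,rcond=None)[0];return o1+x[0]*d1,o2+x[1]*d2
print(tri((175.3,240.4),(194.6,172.4)))
D=np.load('pics/top0.npz')['d'];D7=np.load('pics/t7.npz')['d']
for uv in [(175,243),(176,244),(174,236)]: print(atd('top',uv,D7[uv[1],uv[0]]))
# projections of vertical axis candidates
def proj(n,X):
    i=vision.camera_info(n);return cv2.projectPoints(np.array([X],float),cv2.Rodrigues(np.array(i['R']))[0],np.array(i['t']),K(i),np.array(i['distortion']))[0].ravel()
for X in [(483,270,226),(483,270,204),(483,270,160),(483,270,107)]: print(X,proj('top',X),proj('side',X))
c=cv2.imread('pics/s7.png')[130:190,175:215];cv2.imwrite('pics/z7s.png',cv2.convertScaleAbs(cv2.resize(c,(400,600),interpolation=cv2.INTER_CUBIC),alpha=1.3))
```

```text
top hub [483.6 270.5 226. ] ball [482.8 267.5 107. ]
side spout [479.  264.6 160. ] ball [485.6 273.5 107. ] hub [486.1 275.9 226. ]
(array([482.4, 265.9, 115.7]), array([482. , 266.1, 115.7]))
[474.8 262.6 135.7]
[472.8 261.6 127.3]
[492.7 267.1 128.6]
(483, 270, 226) [164.7 237.5] [190.1 145.1]
(483, 270, 204) [166.6 238.1] [190.9 150.6]
(483, 270, 160) [170.3 239.1] [192.6 161.2]
(483, 270, 107) [174.3 240.3] [194.5 173.5]
```

View pics/z7s.png

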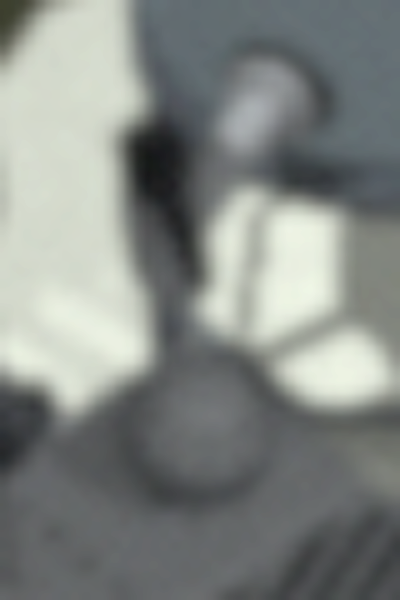

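```bash
python3 -m pendant '[[[1,0,0.0005,0,0],[1,0,0.001,0,0],[1,0,0.0015,0,0],[1,0,0.002,0,0],[1,0,0.002,0,0],[1,0,0.002,0,0],[1,0,0.002,0,0],[1,0,0.002,0,0],[1,0,0.002,0,0],[1,0,0.002,0,0],[1,0,0.002,0,0],[1,0,0.002,0,0]]]'
python3 - <<'E'
from h import *
np.set_printoptions(precision=2,suppress=True)
p,d,st=snap('wrist','w8');snap('top','t8')
P=np.array([atd('wrist',(u,v),d[v,u],st) for v in list(range(6,180,8)) for u in list(range(208,352,12)) if not(v<115 and 225<u<332)])
P=P[np.abs(P[:,2]-np.median(P[:,2]))<6]
A=np.c_[P[:,:2]-P[:,:2].mean(0),np.ones(len(P))];c=np.linalg.lstsq(A,P[:,2],rcond=None)[0]
print('plane slopes deg',np.degrees(c[:2]),'z',c[2],len(P))
print(st['eef_pos'],st['force'],st['dq'],st['grip_width'])
t=cv2.imread('pics/t8.png')[220:265,145:195]
cv2.imwrite('pics/z8.png',cv2.convertScaleAbs(cv2.resize(t,(600,540),interpolation=cv2.INTER_CUBIC),alpha=1.9,beta=15))
E
```

```text
time_s: 17.0
eef_pos: [388.9, 263.2, 134.3]
ee_rot: [0.0, 0.655, 0.756, -0.0]
force: [-1.1, -1.0, -2.4]
grip_width: 0.142
plane slopes deg [-0.35  0.58] z 87.96671859578423 138
[388.93 263.25 134.29] [-1.05 -0.98 -2.36] [ 0. -0. -0.  0.  0. -0.] 0.14179531891672195
```

View pics/z8.png

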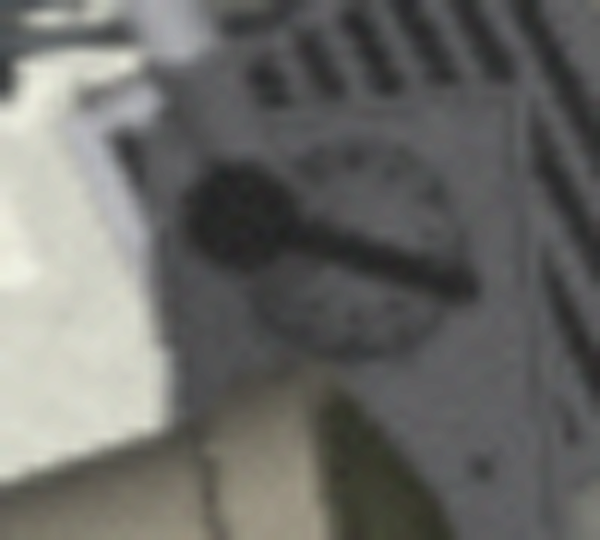

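The ball now sits at (174.6,240.2) against an expected (174.3,240.3). The tray is level within 0.6° (underside 76 mm, ball top about 130 mm) and the arm is still. Handing in.

```bash
python3 -c "
from rig import order
print(order.finish_job())"
```

```text
the job is handed in; nothing more can be done
None
```

I turned the tap lever to about half open, then picked up the tray by its grip and carried it to the tap. I handed the job in at about 17 s with the gripper still holding it there.

- **Lever:** after release it read about 45° (44.7°, give or take 1–2°). The dispenser's heading came out between 27° and 30° depending on which feature I measured, and I used 29°.
- **Tray:** it is level within about 0.6°, with the underside at 76 mm and the arm still. The wrist force had been about 3 N since lift-off (2.4 N at the last reading), which fits the tray and ball weight. Nothing but the grip carries it.
- **Tea ball:** it is still in its pocket, with its top at about 130 mm, roughly 30 mm below the spout. The last top view puts it within about 1 mm of the tap axis, and calibration adds about 2 mm of uncertainty.
- **Camera disagreement:** the side camera read about 5 mm more in y than the top camera for both the tap hub and the ball. I therefore compared the ball with the tap within each camera.
- **Other things:** the mug, spoon, bottle, jug, kettle and brush looked unmoved in the pictures.

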